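Size a labeller guide ring on the taper gauge and rack it

TASK

Take the white plastic guide ring that lies on the black rubber disc of the blue board, slide it down over the steel taper gauge until it stops, and press it home with about 15 newtons, never more than 20, so that it sits square and firm. See in which of the gauge's three marked bands its lower edge has stopped, then pull it off and put it over the peg for that size on the steel rack, flat on the peg's shoulder: upper band one stud, middle band two studs, lower band three studs. Leave the other two rings where they lie and disturb nothing else.

Things in the scene. Friction and masses are not known exactly. Their poses are not given: they have to be found in the camera images.
- ring_p: one of three white plastic guide rings that look alike (the size marks are worn off): 50 mm outside diameter, 20 mm high, straight bore of 28, 32 or 36 mm (which ring has which bore is not known and their places are dealt anew each time), 20 to 50 g, lying flat on the blue board; origin at the centre of its underside, z along its axis (up)
- ring_q: one of three white plastic guide rings that look alike (the size marks are worn off): 50 mm outside diameter, 20 mm high, straight bore of 28, 32 or 36 mm (which ring has which bore is not known and their places are dealt anew each time), 20 to 50 g, lying flat on the blue board; origin at the centre of its underside, z along its axis (up)
- ring_r: one of three white plastic guide rings that look alike (the size marks are worn off): 50 mm outside diameter, 20 mm high, straight bore of 28, 32 or 36 mm (which ring has which bore is not known and their places are dealt anew each time), 20 to 50 g, lying flat on the blue board; origin at the centre of its underside, z along its axis (up)
- board: blue plastic board, 110 x 270 mm and 12 mm thick, fixed on the table; origin at the centre of its underside, long side along its y. The three rings lie on it in a row along y
- board_disc (a point): centre of the black rubber disc (70 mm wide, flush with the board's top, 85 mm along +y of the board from its centre), at the height of the board's top. The ring to be checked lies here, within 6 mm of this point; the other two lie at least 95 mm away
- gauge: steel taper gauge, fixed upright; origin at the centre of its underside, z up along the axis. Round foot 92 mm wide, 20 mm high; above it a slippery cone whose diameter shrinks 1 mm per 3 mm of height: 40 mm at 26 mm above the origin, 24 mm at 74 mm. Black lines at 32, 44, 56 and 68 mm part three bands. A ring stops where the cone is as wide as its bore, near the middle of a band
- gauge_nose (a point): top of the gauge's rounded nose (20 mm wide 7 mm below this point), on the axis, 88 mm above the table. A ring held off-centre catches on one side and stops too high (3 mm for each 0.5 mm off-centre); leave it free to shift and press evenly on its rim, and it centres itself. Pressed home it clings: it comes off with a straight pull of up to 10 N
- gauge_upper (a point): on the axis at mid-height of the upper band (56 to 68 mm above the table; the cone is 28 mm wide here, at 62 mm): a ring of 28 mm bore has its underside at this height when home
- gauge_middle (a point): the same for the middle band (44 to 56 mm, greyer steel; 32 mm bore, home at 50 mm)
- gauge_lower (a point): the same for the lower band (32 to 44 mm; 36 mm bore, home at 38 mm)
- rack: steel peg rack, plate 90 x 260 x 15 mm, fixed on the table, with three upright steel pegs in a row along its y, 80 mm apart; origin at the centre of the plate's underside, rim with the black studs towards its +x. Each peg has a shoulder 8 mm high on the plate and above it a plain post 30 mm high with its top 8 mm tapered; a ring of the right size lies flat on the shoulder with 1.5 mm play all round
- rack_peg1 (a point): centre of the shoulder's top (23 mm above the table) of the peg with one black stud beside it, for the upper band: shoulder 30 mm and post 25 mm wide, for bore 28; 80 mm along the rack's +y from its centre
- rack_peg2 (a point): centre of the shoulder's top (23 mm above the table) of the peg with two black studs beside it, for the middle band: shoulder 34 mm and post 29 mm wide, for bore 32; the middle peg
- rack_peg3 (a point): centre of the shoulder's top (23 mm above the table) of the peg with three black studs beside it, for the lower band: shoulder 38 mm and post 33 mm wide, for bore 36; 80 mm along the rack's -y from its centre
- tube_a: labelled tablet tube standing upright, 29 mm in diameter, 144 mm high; origin at the centre of its underside; leave alone
- tube_b: a second standing tablet tube like tube_a; leave alone
- tube_c: plain white tablet tube lying on the table, 29 mm thick, 144 mm long along its x; origin on the table under its middle; leave alone
- tube_d: labelled tablet tube lying on the table, like tube_c; leave alone
- cap_a: small white tube cap, 31 mm in diameter, 24 mm high; origin at the centre of its underside; leave alone
- cap_b: a second cap like cap_a; leave alone
Mind the look-alikes: they are no part of the job. What is meant by the gauge is not pink or red, and is the smaller of those in its own colour.

How it is judged:
By the outcome, as a careful person would: the job done as asked, in the order asked, and still so for the second after the job is handed in, with the robot touching nothing.
It also fails if it takes over 58 s, if anything falls off the work surface, if the arm or the gripper's body presses on something with over 40 N, if the wrist force passes 120 N, or if a joint passes its speed limit or range.

ROBOT

A 7-joint arm with a two-finger parallel gripper is mounted at the origin on the work surface. World frame = base frame: x ahead of the robot, y to its left, z up, the work surface at z = 0. Lengths are in m, angles in rad, forces in N, time in s.
With the tool pointing down it reaches from about 0.425 to 0.925 m from the base axis. Payload 6.8 kg.
Tool frame: the origin (TCP) lies midway between the tips of the shut fingers; the grasp point (between the pads) lies bot.grip_depth behind it (bot.grip_depth is the distance from the TCP to the grasp point, in m); z points along the fingers, y is the direction in which the jaws open and shut (so a half turn about z gives the same grasp; the last joint's range is limited). The gripper opens to 85 mm and grips with 20 to 120 N. Pads are 22 mm wide; open, the fingers measure 114 mm over their backs; the gripper's body (76 mm by 85 mm) begins 54 mm behind the grasp point. The pads swing forward as they close: fully open they stand 13 mm farther back than shut.
Start: joints at [-1.329, 0.477, 0.022, 1.555, -0.011, 1.109, -0.083], TCP at [0.231, 0.634, 0.231] pointing down, gripper open.
Joint ranges: [-2.96, 2.96], [-0.34, 2.1], [-1.41, 1.46], [0.24, 2.44], [-1.37, 4.51], [0.17, 1.92], [-2.96, 2.96]. Speed limits (rad/s): [2.39, 2.39, 3.14, 3.14, 3.14, 3.14, 3.14].

INTERFACE

Orientations are given as a unit quaternion [w, x, y, z].
In Python, from bench import bot gives the robot as it stands.
- The arm moves only by the tool arm_command, never from a script. Its argument "deltas" is a list of rows, each a list of 3 entries, a list of its own where there are three numbers: the turn, a rotation vector about the world's x, y, z in degrees, then the shift along the world's x, y, z in m, then the opening in per cent of the stroke, from 0 (shut) to 100 (fully open). A call has 1 to 8 rows; each row is the pose to reach, as a shift and turn from the pose commanded when the call began; what a row does not reach only later rows make up. A row lasts 1/8 s, in which the tool goes at most 62.5 mm and 10.7 degrees, less where a joint would pass 70% of its speed; a pose out of reach is approached as far as the arm can. A call with a gripper value outside its range is refused whole. The fingers move at their own pace and stop on an object; "newtons" is the grip in N (left out, the last holds). Time passes only in rows, so rows that repeat a pose let the fingers close. It gives the time, the measured TCP pose, the force and the opening at its end, in the units of the state.
- bot.observe(): the state, without advancing time (a new reading comes with each control period).
- bot.get_image(name): name is "scene" or "top"; returns a dict with "frame" (480x640x3 uint8, red, green, blue), "fx", "fy", "cx", "cy" (pixels), "dist" ([k1, k2, p1, p2, k3] as OpenCV has them; the pictures are not rectified), "eye" and "rotation" of the camera in the world. Camera axes: x right, y down, z forward; pixel columns grow to the right and rows downward; lengths in m; the calibration is good to about 2 mm. A picture is of the moment at which its call begins. There is no depth.
- bot.finish_job(): hands the job in, once; it reports no verdict.
The state is a dict: "time_s": time; "q": joint angles; "joint_velocities": joint speeds; "tau": joint torques, N m; "eef_pos": TCP position; "orientation": TCP orientation; "ft_force": force on the tool from outside, world axes, zero at the start; "torque": the same for the moment, N m; "grip_width": opening from 0.0 (shut) to 1.0 (fully open).
Only numpy, scipy, OpenCV 4.12 (cv2) and the standard library are available. Lean on these libraries where they do the work, as an engineer would, in place of code of your own. Each camera call takes 0.05 s, during which the arm holds its last target.

## Working session

There is one attempt and no reset: what is moved stays moved. The work goes in short steps, Python scripts to look and compute and a tool call to move; the robot and the scene stay as the last step left them, time stands still between calls to the robot, and variables do not carry over. Pictures are saved under pics/ and viewed, and the job is handed in when it is done.

Besides the shell and the picture viewer there is one more tool, called after "Call:" as a command line: name --argument value ..., lists and objects as JSON in quotes. arm_command: Moves the arm, as the interface text tells. Its arguments: {"type":"object","properties":{"deltas":{"type":"array"},"newtons":{"type":"number"}},"required":["deltas"]}

```bash
ls; mkdir -p pics; cat > h.py <<'E'
from bench import bot
import numpy as np, cv2
def K(im): return np.array([[im['fx'],0,im['cx']],[0,im['fy'],im['cy']],[0,0,1.]])
def R(im):
    r=np.array(im['rotation'],float)
    if r.shape==(4,):
        from scipy.spatial.transform import Rotation as Ro
        r=Ro.from_quat([r[1],r[2],r[3],r[0]]).as_matrix()
    return r
def ray(im,uv):
    p=cv2.undistortPoints(np.array(uv,float).reshape(-1,1,2),K(im),np.array(im['dist'],float)).reshape(-1,2)
    return np.c_[p,np.ones(len(p))]@R(im).T
def onz(im,uv,z):
    d=ray(im,uv);e=np.array(im['eye'],float)
    return e+d*((z-e[2])/d[:,2])[:,None]
def proj(im,P):
    r=R(im).T;e=np.array(im['eye'],float)
    return cv2.projectPoints(np.array(P,float).reshape(-1,1,3),cv2.Rodrigues(r)[0],-r@e,K(im),np.array(im['dist'],float))[0].reshape(-1,2)
def save(im,n,box=None,s=1):
    f=im['frame'][:,:,::-1]
    if box: f=f[box[1]:box[3],box[0]:box[2]]
    cv2.imwrite('pics/'+n,cv2.resize(f,None,fx=s,fy=s,interpolation=cv2.INTER_CUBIC))
E
python3 - <<'E'
from h import *
import pickle
for n in('scene','top'):
    im=bot.get_image(n);save(im,n+'0.png');pickle.dump(im,open(n+'.pkl','wb'));print(n,{k:v for k,v in im.items() if k!='frame'})
print(bot.observe(),bot.grip_depth)
E
```

```text
pics
scene {'fx': 481.25121744196474, 'fy': 481.25121744196474, 'cx': 319.015923570641, 'cy': 244.02767196806076, 'dist': array([0.02256419, 0.        , 0.        , 0.        , 0.        ]), 'eye': array([ 0.9573598 , -0.24945358,  0.94156041]), 'rotation': array([-0.23459555,  0.80875922,  0.52025277, -0.14216363])}
top {'fx': 503.8330082250016, 'fy': 503.8330082250016, 'cx': 317.9540698131454, 'cy': 231.80472963986585, 'dist': array([-0.00347959,  0.        ,  0.        ,  0.        ,  0.        ]), 'eye': array([ 0.34980204, -0.03192975,  1.3689322 ]), 'rotation': array([-0.04310926,  0.71434326, -0.69777735,  0.03101737])}
{'time_s': 0.1, 'q': array([-1.32908533,  0.4777108 ,  0.02233142,  1.55636987, -0.01152539,
        1.10928425, -0.08308601]), 'joint_velocities': array([ 4.20724250e-04, -2.19613915e-03,  1.02400479e-03, -4.11563573e-03,
       -1.09526584e-03,  1.50415396e-05, -1.55205319e-03]), 'tau': array([ 4.11832065e-03, -5.97761858e+01,  1.61361180e+00, -2.81956065e+01,
        1.28151223e-02,  5.03216987e-03, -1.98227849e-05]), 'eef_pos': array([0.23114853, 0.63361402, 0.23041985]), 'orientation': array([-9.77527587e-05,  1.73999021e-01,  9.84745482e-01, -8.16554545e-04]), 'ft_force': array([0.31437792, 0.04074202, 0.53179448]), 'torque': array([-0.00790668,  0.0010468 , -0.05087228]), 'grip_width': 1.002425568913046} 0.0187
```

View pics/scene0.png

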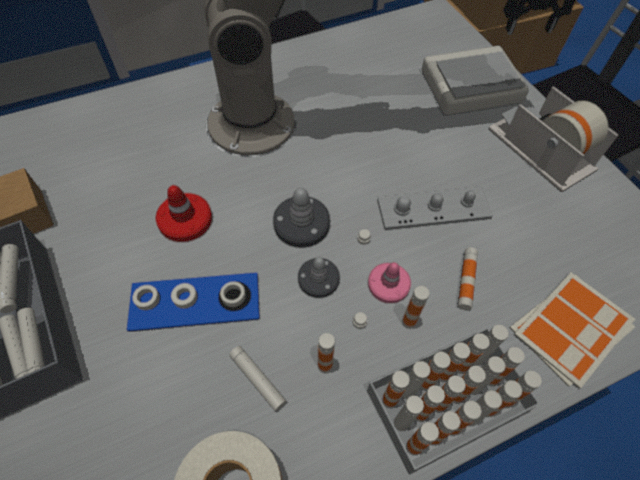

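View pics/top0.png

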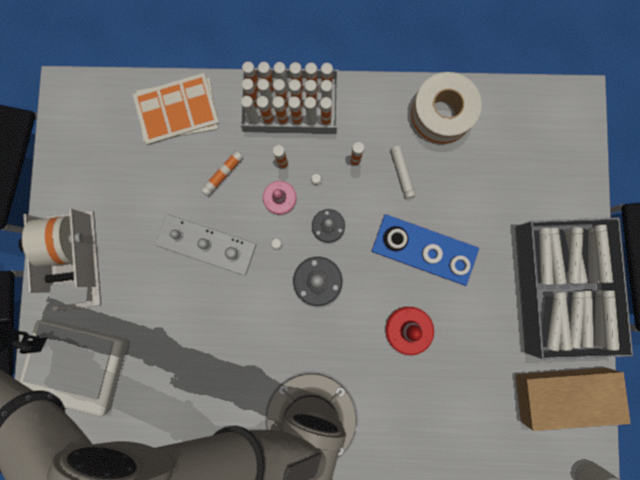

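```bash
python3 - <<'E'
from h import *
import pickle
s=pickle.load(open('scene.pkl','rb'));t=pickle.load(open('top.pkl','rb'))
save(s,'s1.png',(200,170,420,335),3.6);save(t,'t1.png',(280,180,490,340),3.8);save(t,'t2.png',(150,205,270,285),6);save(s,'s2.png',(370,170,500,240),6)
E
```

```text
(no output)
```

View pics/s1.png

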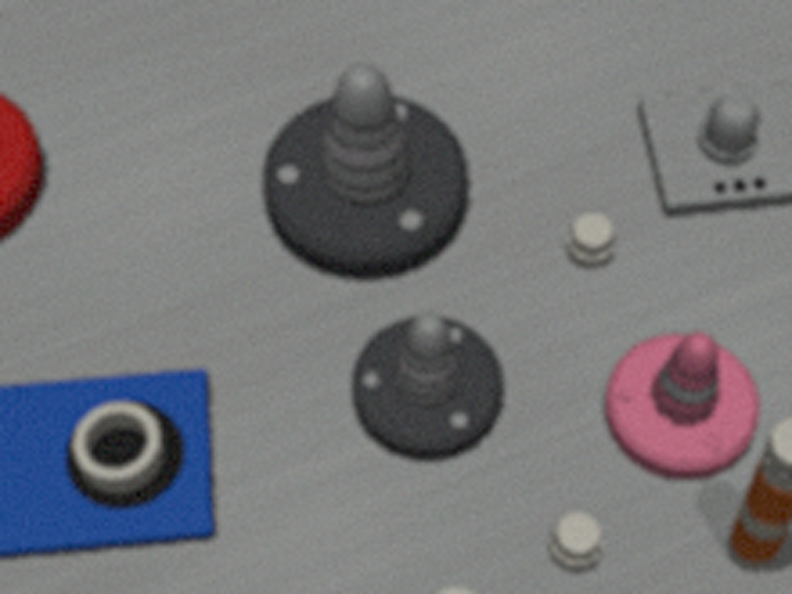

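View pics/t1.png

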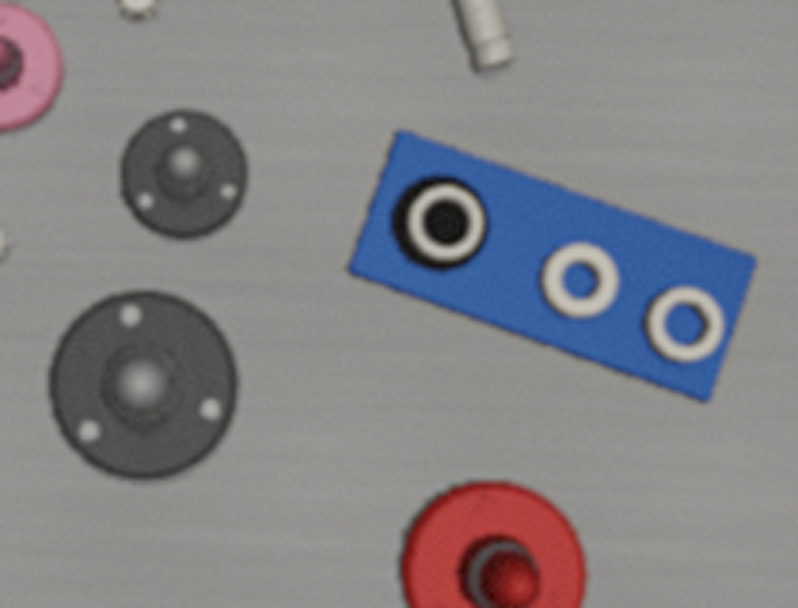

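View pics/t2.png

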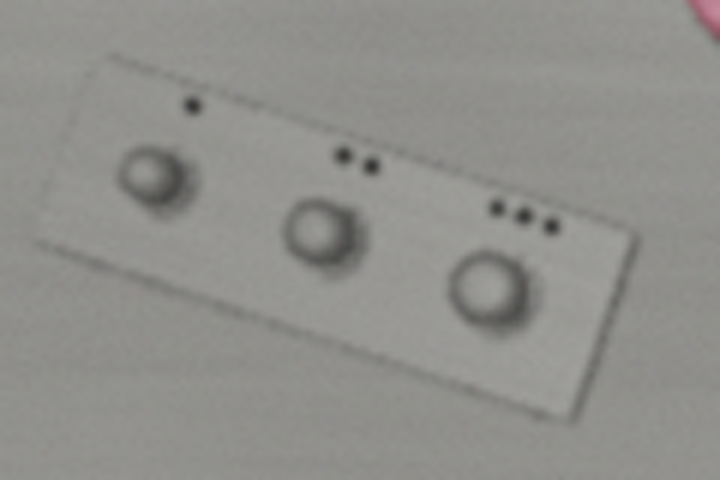

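View pics/s2.png

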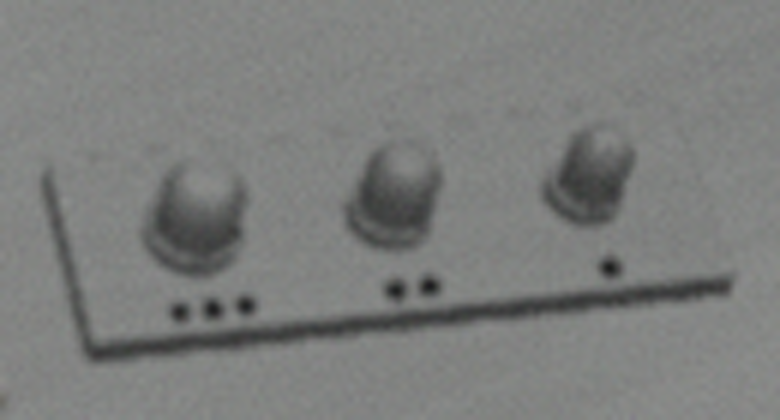

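```bash
cat > m.py <<'E'
from h import *
import pickle
def blob(im,mask,near):
    n,l,st,c=cv2.connectedComponentsWithStats(mask.astype(np.uint8))
    i=min(range(1,n),key=lambda i:np.hypot(*(c[i]-near))+ (1e4 if st[i,4]<60 else 0))
    m=(l==i).astype(np.uint8)
    ct=max(cv2.findContours(m,cv2.RETR_EXTERNAL,cv2.CHAIN_APPROX_NONE)[0],key=len)
    return cv2.convexHull(ct).reshape(-1,2).astype(float),ct
def cyl(im,mask,near,h0,h1):
    hull,ct=blob(im,mask,near)
    # contour ray-cast on mid plane, centroid of polygon
    m=cv2.moments(hull.astype(np.float32)); c=np.array([m['m10'],m['m01']])/m['m00']
    return c,m['m00'],onz(im,[c],(h0+h1)/2)[0]
E
python3 - <<'E'
from m import *
for n,g,r in(('scene',(319,277),(233,293)),('top',(328,225),(396,239))):
    im=pickle.load(open(n+'.pkl','rb'));hsv=cv2.cvtColor(im['frame'],cv2.COLOR_RGB2HSV)
    f=im['frame'].astype(int)
    w=(f.min(2)>125)&(hsv[...,1]<60)
    # ring within window
    win=np.zeros(w.shape,bool);win[r[1]-22:r[1]+22,r[0]-22:r[0]+22]=1
    print(n,'ringmean px',f[r[1]-14:r[1]+14:4,r[0]].tolist())
    c,a,p=cyl(im,w&win,r,.012,.032);print('ring',c,a,p)
    dk=(f.max(2)<95)&(hsv[...,1]<90)
    win[:]=0;win[g[1]-35:g[1]+35,g[0]-35:g[0]+35]=1
    d=cv2.morphologyEx((dk&win).astype(np.uint8),cv2.MORPH_CLOSE,np.ones((5,5)))
    for near in(g,):
        c,a,p=cyl(im,d,g,0,.02);hull,_=blob(im,d,g);P=onz(im,hull,.012)
        print('gauge',c,a,p,'span',np.ptp(P,axis=0))
E
```

```text
scene ringmean px [[29, 72, 143], [160, 159, 147], [75, 74, 72], [32, 33, 28], [35, 37, 35], [86, 84, 80], [106, 106, 102]]
ring [231.84961027 291.90554791] 363.5 [ 0.47675729 -0.21636123  0.022     ]
gauge [318.42906442 277.69491309] 1304.0 [ 0.51558963 -0.03291153  0.01      ] span [9.70219679e-02 9.38443221e-02 2.22044605e-16]
top ringmean px [[53, 86, 142], [166, 160, 151], [42, 39, 37], [30, 30, 26], [27, 27, 24], [172, 168, 160], [30, 30, 24]]
ring [396.98986058 238.01013942] 263.0 [ 0.47940234 -0.21922003  0.022     ]
gauge [327.94776995 225.60328638] 852.0 [ 0.51012271 -0.03363557  0.01      ] span [0.09037204 0.08716398 0.        ]
```

```bash
python3 - <<'E'
from m import *
for n in('scene','top'):
    im=pickle.load(open(n+'.pkl','rb'));F=im['frame'];hsv=cv2.cvtColor(F,cv2.COLOR_RGB2HSV);f=F.astype(int)
    b=(hsv[...,0]>100)&(hsv[...,0]<125)&(hsv[...,1]>130)&(f[...,2]>90)
    c0=(193,300) if n=='scene' else (425,250)
    win=np.zeros(b.shape,bool);win[c0[1]-60:c0[1]+60,c0[0]-80:c0[0]+80]=1
    m=cv2.morphologyEx((b&win).astype(np.uint8),cv2.MORPH_CLOSE,np.ones((3,3)))
    hull,_=blob(im,m,c0);P=onz(im,hull,.012)[:,:2]
    rc=cv2.minAreaRect((P*1000).astype(np.float32));print(n,'board',rc)
    bp=cv2.boxPoints(rc);
    # long axis
    e=bp[1]-bp[0],bp[2]-bp[1];e=max(e,key=np.linalg.norm);e/=np.linalg.norm(e)
    if e[1]<0:e=-e
    print('y axis',e,'disc ±',np.array(rc[0])+85*e)
    # ring top face: grey threshold sweep
    r=(233,293) if n=='scene' else (396,239)
    g=cv2.resize(F[r[1]-24:r[1]+24,r[0]-24:r[0]+24],None,fx=8,fy=8,interpolation=cv2.INTER_CUBIC)
    mn=g.min(2)
    for th in(70,100,130):
        cs=cv2.findContours((mn>th).astype(np.uint8),cv2.RETR_CCOMP,cv2.CHAIN_APPROX_NONE)
        for c,h in zip(cs[0],cs[1][0]):
            if cv2.contourArea(c)>3000:
                uv=(c.reshape(-1,2)+.5)/8-.5+np.array(r)-24
                P=onz(im,uv,.032)[:,:2].astype(np.float32)*1000
                (x,y),(a,bb),_=cv2.fitEllipse(P);print('  ring th',th,'hole' if h[3]>=0 else 'outer',round(x,1),round(y,1),round(a,1),round(bb,1))
E
```

```text
scene board ((457.2605285644531, -294.7457580566406), (267.21014404296875, 108.30803680419922), 71.12533569335938)
y axis [0.32349893 0.9462285 ] disc ± [ 484.75793839 -214.31633759]
  ring th 70 outer 483.3 -216.8 52.0 57.2
  ring th 70 hole 483.7 -217.1 28.9 32.6
  ring th 70 outer 427.6 -221.9 16.6 156.7
  ring th 100 outer 482.0 -216.6 50.1 51.3
  ring th 100 hole 482.2 -216.7 34.6 35.0
  ring th 100 outer 425.1 -226.0 15.0 161.9
  ring th 130 outer 481.7 -216.6 47.6 48.0
  ring th 130 hole 481.9 -216.7 37.7 37.9
top board ((451.48260498046875, -295.4293212890625), (265.8058166503906, 106.40263366699219), 71.24029541015625)
y axis [0.32159978 0.9468757 ] disc ± [ 478.81858635 -214.94488525]
  ring th 70 outer 423.4 -172.9 24.4 95.4
  ring th 70 outer 478.3 -217.8 53.6 54.6
  ring th 70 hole 478.2 -217.7 30.8 31.5
  ring th 70 outer 530.2 -253.5 26.7 102.7
  ring th 70 outer 514.7 -162.2 27.4 110.2
  ring th 100 outer 422.7 -171.8 23.0 90.2
  ring th 100 outer 478.3 -217.6 51.6 51.8
  ring th 100 hole 478.4 -217.7 33.2 33.6
  ring th 100 outer 531.0 -254.9 25.0 97.6
  ring th 100 outer 516.0 -161.5 26.0 105.9
  ring th 130 outer 421.7 -169.9 20.7 80.6
  ring th 130 outer 478.4 -217.7 49.3 49.5
  ring th 130 hole 478.5 -217.7 35.7 35.9
  ring th 130 outer 531.8 -256.4 23.1 93.1
  ring th 130 outer 517.7 -160.6 24.0 97.7
```

```bash
python3 - <<'E'
from m import *
S=pickle.load(open('scene.pkl','rb'));T=pickle.load(open('top.pkl','rb'))
def circ(P):
    A=np.c_[2*P,np.ones(3)];s=np.linalg.solve(A,(P**2).sum(1));return s[:2],np.sqrt(s[2]+s[:2]@s[:2])
def refine(im,uv,bright,w=3):
    f=im['frame'].astype(float).mean(2);out=[]
    for u,v in uv:
        u0,v0=int(round(u)),int(round(v));p=f[v0-w:v0+w+1,u0-w:u0+w+1];p=p if bright else -p
        p=np.clip(p-np.percentile(p,60),0,None);yy,xx=np.mgrid[v0-w:v0+w+1,u0-w:u0+w+1];out.append([(xx*p).sum()/p.sum(),(yy*p).sum()/p.sum()])
    return np.array(out)
c=lambda L,o,s:(np.array(L,float)+.5)/s-.5+np.array(o)
for n,im,scr,st in(('S',S,c([(371,380),(456,336),(459,420)],(200,170),3.6),c([(180,312),(213,309),(246,306),(397,290),(430,286),(611,267)],(370,170),6)),
 ('T',T,c([(178,125),(228,191),(145,201)],(280,180),3.8),c([(551,226),(524,215),(497,208),(371,166),(344,155),(193,105)],(150,205),6))):
    q=refine(im,scr,True,2);P=onz(im,q,.02)[:,:2]*1000;print(n,'gauge',circ(P))
    q=refine(im,st,False,2);P=onz(im,q,.016)[:,:2]*1000
    print(' studs 3,2,1',P[:3].mean(0),P[3:5].mean(0),P[5])
    co=c([(112,57),(637,235),(573,422),(38,243)],(150,205),6) if n=='T' else c([(45,172),(91,350),(733,283)],(370,170),6)
    print(' corners',onz(im,co,.015)[:,:2]*1000)
# nose: triangulate
us=c([(430,318)],(200,170),3.6);ut=c([(184,160)],(280,180),3.8)
print('nose rays z=.083',onz(S,us,.088),onz(T,ut,.083))
E
```

```text
S gauge (array([512.79095378, -31.96479313]), np.float64(34.25528427017966))
 studs 3,2,1 [466.03133604 212.65199739] [489.50960495 289.1003127 ] [513.04661142 365.30662408]
 corners [[379.72980351 185.22590413]
 [462.92133209 160.50494676]
 [538.62228996 405.97886942]]
T gauge (array([510.93715173, -33.8091367 ]), np.float64(33.95048029369675))
 studs 3,2,1 [462.95334156 211.33710933] [486.61181157 287.87116094] [509.98047652 364.00093605]
 corners [[531.39197652 402.27032236]
 [455.81948601 160.20896532]
 [371.27934666 185.77791806]
 [445.95096786 431.15323744]]
nose rays z=.083 [[ 0.5116808  -0.03076318  0.088     ]] [[ 0.51152432 -0.03359112  0.083     ]]
```

Call:
arm_command --deltas '[[[0, 0, 0], [0.03, -0.05, 0], 78], [[0, 0, 0], [0.06, -0.1, 0], 78], [[0, 0, 0], [0.09, -0.15, 0], 78], [[0, 0, 0], [0.12, -0.2, 0], 78], [[0, 0, 0], [0.15, -0.25, 0], 78], [[0, 0, 0], [0.18, -0.3, 0], 78], [[0, 0, 0], [0.21, -0.35, 0], 78], [[0, 0, 0], [0.24, -0.4, 0], 78]]' --newtons 30

```text
time_s: 1.1
eef_pos: [0.4719, 0.2323, 0.2312]
orientation: [-0.0, 0.174, 0.985, -0.0]
ft_force: [0.8, 0.2, 0.1]
grip_width: 0.779
```

Call:
arm_command --deltas '[[[0, 0, 0], [0.002, -0.06, 0], 78], [[0, 0, 0], [0.004, -0.12, 0], 78], [[0, 0, 0], [0.006, -0.18, 0], 78], [[0, 0, 0], [0.008, -0.24, 0], 78], [[0, 0, 0], [0.009, -0.3, 0], 78], [[0, 0, 0], [0.009, -0.36, -0.02], 78], [[0, 0, 0], [0.009, -0.41, -0.06], 78], [[0, 0, 0], [0.009, -0.4506, -0.1], 78]]'

```text
time_s: 2.1
eef_pos: [0.4804, -0.2184, 0.1305]
orientation: [0.001, 0.174, 0.985, -0.0]
ft_force: [0.5, 0.8, 0.2]
grip_width: 0.778
```

```bash
python3 - <<'E'
from h import *
s=bot.get_image('scene');save(s,'s3.png',(160,180,310,340),4.5)
t=bot.get_image('top');save(t,'t3.png',(330,170,480,310),4.5)
o=bot.observe();print(o['time_s'],o['eef_pos'],o['ft_force'],o['grip_width'])
print(proj(s,[[.48,-.217,.032]]),proj(s,[o['eef_pos']]))
E
```

```text
2.2 [ 0.47617396 -0.22068917  0.12735885] [-0.31603941 -0.08270724 -0.31149729] 0.7799469723530357
[[231.40705972 291.1748214 ]] [[221.96336764 268.22668446]]
```

View pics/s3.png

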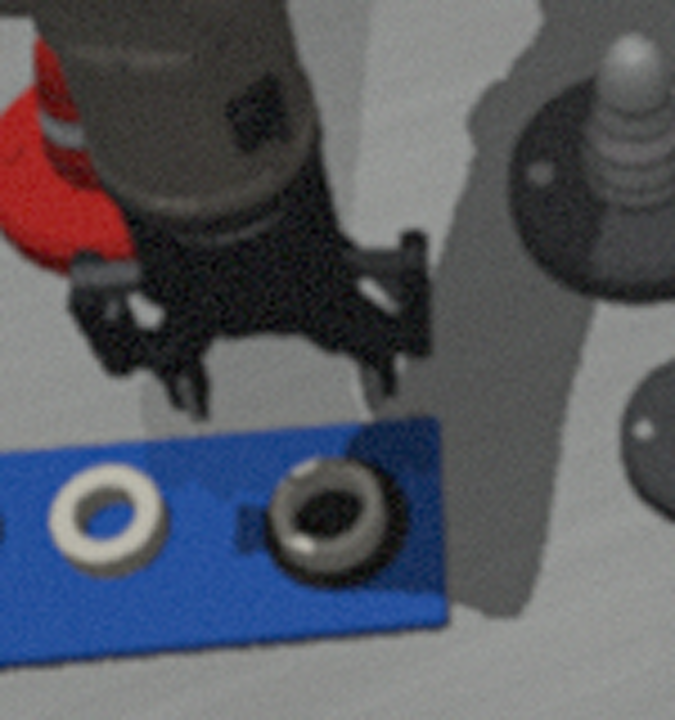

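Call:
arm_command --deltas '[[[0, 0, 0], [0, 0, -0.03], 78], [[0, 0, 0], [0, 0, -0.06], 78], [[0, 0, 0], [0, 0, -0.07], 78], [[0, 0, 0], [0, 0, -0.07], 78]]'

```text
time_s: 2.7
eef_pos: [0.4802, -0.216, 0.0614]
orientation: [-0.0, 0.174, 0.985, 0.0]
ft_force: [0.3, -0.8, 0.9]
grip_width: 0.781
```

```bash
python3 - <<'E'
from h import *
s=bot.get_image('scene');save(s,'s4.png',(160,220,310,340),5)
t=bot.get_image('top');save(t,'t4.png',(330,170,480,310),4.5)
o=bot.observe();print(o['time_s'],o['eef_pos'],o['ft_force'],o['grip_width'])
E
```

```text
2.8 [ 0.48108915 -0.21654467  0.06232265] [ 0.69913639 -0.2239911   0.33626137] 0.7823529573700916
```

View pics/s4.png

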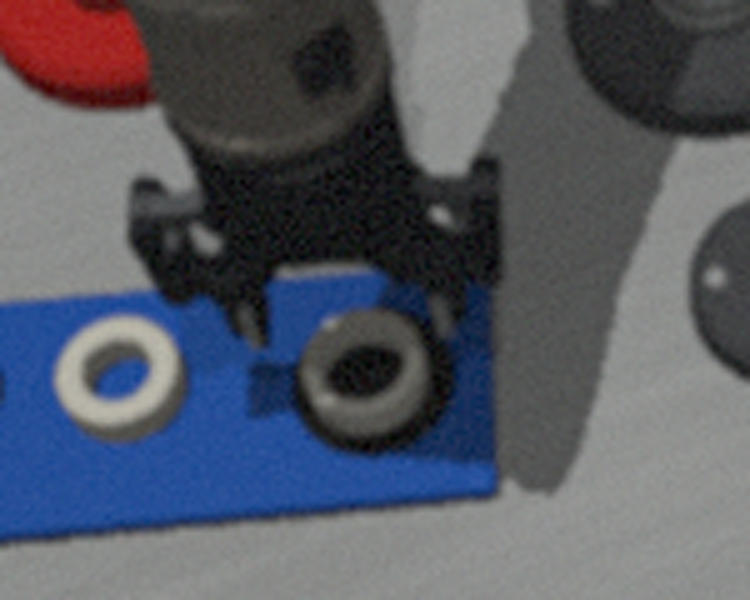

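View pics/t4.png

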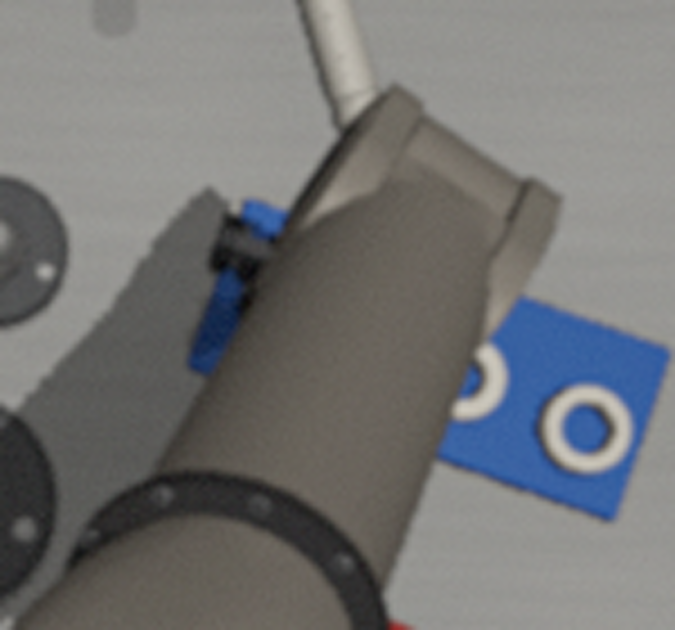

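```bash
python3 - <<'E'
from h import *
import pickle
s=pickle.load(open('scene.pkl','rb'))
print(onz(s,[(211.6,289),(249.4,287)],.07),proj(s,[[.481,-.2165,.062],[.481,-.2165,.07]]))
E
```

```text
[[ 0.47902848 -0.25278024  0.07      ]
 [ 0.50599757 -0.18239626  0.07      ]] [[229.73742639 284.93939676]
 [229.17073672 283.13782093]]
```

Call:
arm_command --deltas '[[[0, 0, 0], [0, 0, -0.02], 78], [[0, 0, 0], [0, 0, -0.04], 78], [[0, 0, 0], [0, 0, -0.049], 78], [[0, 0, 0], [0, 0, -0.049], 78]]'

```text
time_s: 3.3
eef_pos: [0.4805, -0.2165, 0.0126]
orientation: [0.0, 0.174, 0.985, 0.0]
ft_force: [-0.3, -0.1, -0.4]
grip_width: 0.781
```

Call:
arm_command --deltas '[[[0, 0, 0], [0, 0, 0], 45], [[0, 0, 0], [0, 0, 0], 45], [[0, 0, 0], [0, 0, 0], 45], [[0, 0, 0], [0, 0, 0], 45], [[0, 0, 0], [0, 0, 0], 45]]' --newtons 30

```text
time_s: 3.92
eef_pos: [0.4809, -0.2168, 0.0134]
orientation: [0.001, 0.174, 0.985, 0.0]
ft_force: [-0.8, 0.9, 6.1]
grip_width: 0.57
```

Call:
arm_command --deltas '[[[0, 0, 0], [0, 0, 0.005], 45], [[0, 0, 0], [0, 0, 0.03], 45], [[0, 0, 0], [0, 0, 0.07], 45], [[0, 0, 0], [0, 0, 0.12], 45], [[0, 0, 0], [0, 0, 0.14], 45], [[0, 0, 0], [0, 0, 0.14], 45]]'

```text
time_s: 4.68
eef_pos: [0.4815, -0.2168, 0.1542]
orientation: [0.002, 0.174, 0.985, 0.0]
ft_force: [0.3, 0.0, -1.1]
grip_width: 0.572
```

```bash
python3 - <<'E'
from h import *
s=bot.get_image('scene');save(s,'s5.png',(160,160,360,310),4)
o=bot.observe();print(o['time_s'],o['eef_pos'],o['ft_force'],o['grip_width'])
E
```

```text
4.725 [ 0.48055771 -0.21632696  0.15276698] [ 0.91115464  0.51824235 -0.34300447] 0.5813589893491233
```

View pics/s5.png

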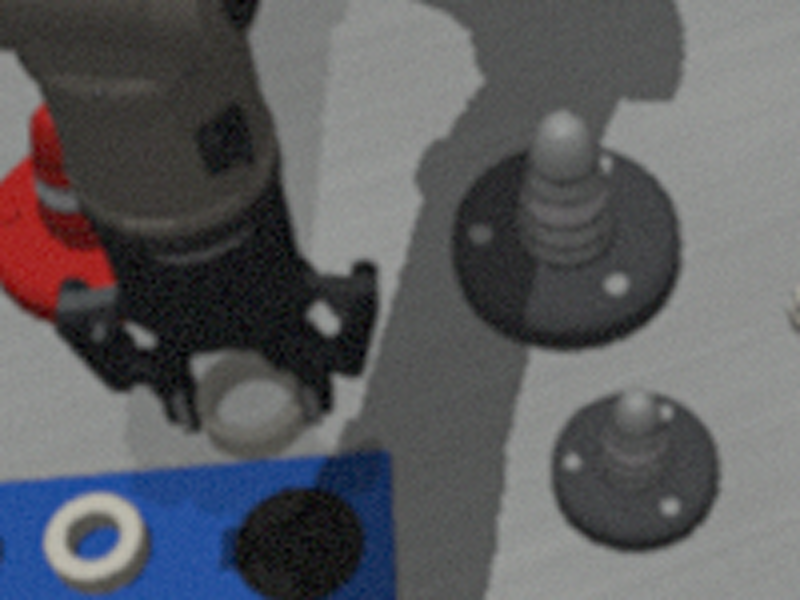

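Call:
arm_command --deltas '[[[0, 0, 0], [0.008, 0.045, 0], 45], [[0, 0, 0], [0.016, 0.09, 0], 45], [[0, 0, 0], [0.024, 0.135, 0], 45], [[0, 0, 0], [0.032, 0.184, 0], 45], [[0, 0, 0], [0.032, 0.184, -0.03], 45], [[0, 0, 0], [0.032, 0.184, -0.045], 45], [[0, 0, 0], [0.032, 0.184, -0.045], 45], [[0, 0, 0], [0.032, 0.184, -0.045], 45]]'

```text
time_s: 5.72
eef_pos: [0.5124, -0.0335, 0.1076]
orientation: [0.0, 0.175, 0.985, -0.0]
ft_force: [-0.0, -1.1, -0.8]
grip_width: 0.575
```

```bash
python3 - <<'E'
from h import *
import pickle
s=bot.get_image('scene');save(s,'s6.png',(270,210,370,310),6);pickle.dump(s,open('s6.pkl','wb'))
t=bot.get_image('top');save(t,'t6.png',(280,180,380,270),6)
o=bot.observe();print(o['time_s'],o['eef_pos'],o['ft_force'],o['grip_width'])
E
```

```text
5.825 [ 0.5128407  -0.03313355  0.10800467] [ 0.28728515  0.35852342 -1.13031229] 0.5730559798517058
```

View pics/s6.png

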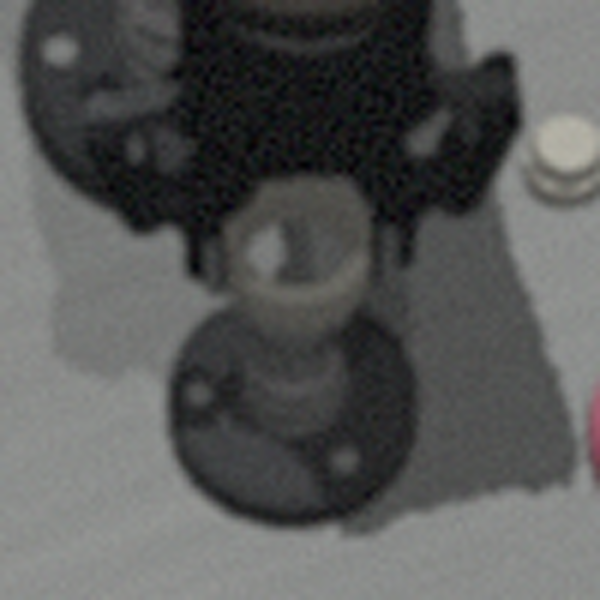

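View pics/t6.png

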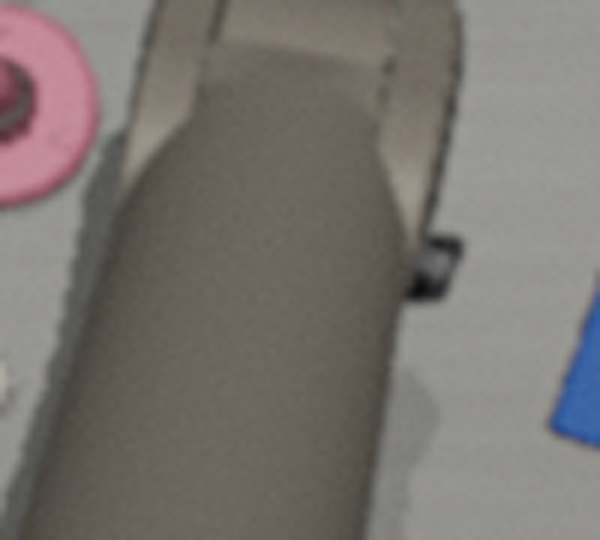

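```bash
python3 - <<'E'
from h import *
import pickle
s=pickle.load(open('s6.pkl','rb'))
c=lambda L:(np.array(L,float)+.5)/6-.5+np.array([270,210])
print(onz(s,c([(297,238),(222,232),(372,240)]),.127))
for x,y in((.5128,-.032),(.5117,-.0308),(.5178,-.032)):
    a=np.linspace(0,2*np.pi,13)[:-1];P=np.c_[x+.025*np.cos(a),y+.025*np.sin(a),0*a+.127]
    q=(proj(s,P)-[270,210]+.5)*6; print(q.min(0),q.max(0),q.mean(0))
f=cv2.imread('pics/s6.png').max(2);f=cv2.convertScaleAbs(f[100:400,150:450],alpha=2.2);cv2.imwrite('pics/s6b.png',cv2.resize(f,None,fx=2,fy=2))
E
```

```text
[[ 0.51391633 -0.03240544  0.127     ]
 [ 0.5016477  -0.05401691  0.127     ]
 [ 0.5247731  -0.01016687  0.127     ]]
[221.85732855 171.89159621] [372.68881721 300.75084142] [297.18885174 235.87930159]
[223.82507191 168.12667039] [374.53373903 296.77087804] [299.09548308 232.0080053 ]
[228.01567368 183.410845  ] [379.23582033 312.92008251] [303.541571   247.72011331]
```

View pics/s6b.png

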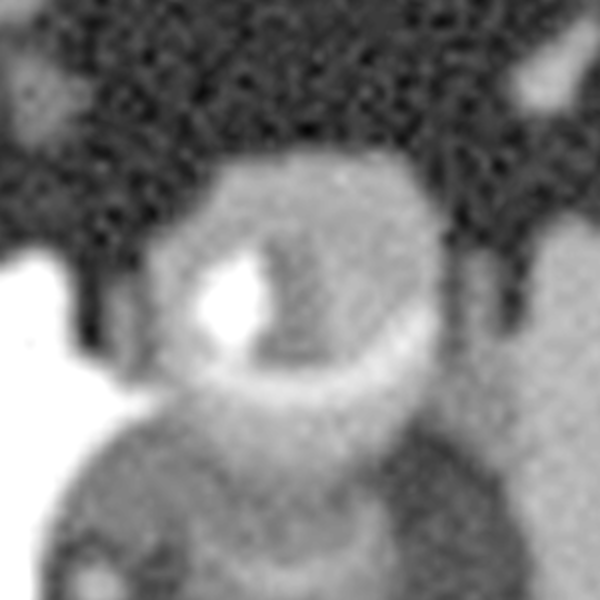

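Call:
arm_command --deltas '[[[0, 0, 0], [0, 0, -0.012], 45], [[0, 0, 0], [0, 0, -0.024], 45], [[0, 0, 0], [0, 0, -0.03], 45], [[0, 0, 0], [0, 0, -0.036], 45], [[0, 0, 0], [0, 0, -0.036], 45]]'

```text
time_s: 6.45
eef_pos: [0.512, -0.0325, 0.0708]
orientation: [-0.0, 0.174, 0.985, -0.0]
ft_force: [-0.3, 0.1, 0.2]
grip_width: 0.575
```

Ring bottom is now near 70 mm with no contact, so I'm going lower in small steps.

Call:
arm_command --deltas '[[[0, 0, 0], [0, 0, -0.003], 45], [[0, 0, 0], [0, 0, -0.006], 45], [[0, 0, 0], [0, 0, -0.006], 45]]'

```text
time_s: 6.82
eef_pos: [0.5122, -0.0325, 0.0652]
orientation: [-0.0, 0.174, 0.985, -0.0]
ft_force: [-0.0, 0.1, -0.6]
grip_width: 0.577
```

Call:
arm_command --deltas '[[[0, 0, 0], [0, 0, -0.003], 45], [[0, 0, 0], [0, 0, -0.005], 45], [[0, 0, 0], [0, 0, -0.005], 45]]'

```text
time_s: 7.2
eef_pos: [0.5122, -0.0325, 0.0601]
orientation: [-0.0, 0.174, 0.985, -0.0]
ft_force: [-0.4, 0.1, -0.0]
grip_width: 0.579
```

Call:
arm_command --deltas '[[[0, 0, 0], [0, 0, -0.002], 45], [[0, 0, 0], [0, 0, -0.004], 45], [[0, 0, 0], [0, 0, -0.004], 45]]'

```text
time_s: 7.58
eef_pos: [0.5122, -0.0325, 0.0561]
orientation: [-0.0, 0.174, 0.985, -0.0]
ft_force: [0.0, -0.1, 0.2]
grip_width: 0.576
```

Call:
arm_command --deltas '[[[0, 0, 0], [0, 0, -0.0015], 45], [[0, 0, 0], [0, 0, -0.003], 45], [[0, 0, 0], [0, 0, -0.003], 45]]'

```text
time_s: 7.95
eef_pos: [0.5123, -0.0324, 0.0532]
orientation: [-0.0, 0.174, 0.985, -0.0]
ft_force: [0.2, 0.9, -0.1]
grip_width: 0.575
```

Call:
arm_command --deltas '[[[0, 0, 0], [0, 0, -0.001], 45], [[0, 0, 0], [0, 0, -0.002], 45], [[0, 0, 0], [0, 0, -0.002], 45]]'

```text
time_s: 8.32
eef_pos: [0.5122, -0.0325, 0.0512]
orientation: [-0.0, 0.174, 0.985, -0.0]
ft_force: [-0.1, 0.4, 0.0]
grip_width: 0.575
```

Call:
arm_command --deltas '[[[0, 0, 0], [0, 0, -0.001], 45], [[0, 0, 0], [0, 0, -0.002], 45], [[0, 0, 0], [0, 0, -0.002], 45]]'

```text
time_s: 8.7
eef_pos: [0.5123, -0.0324, 0.0492]
orientation: [-0.0, 0.174, 0.985, -0.0]
ft_force: [-0.0, 0.3, -0.5]
grip_width: 0.575
```

Call:
arm_command --deltas '[[[0, 0, 0], [0, 0, -0.0015], 45], [[0, 0, 0], [0, 0, -0.003], 45], [[0, 0, 0], [0, 0, -0.003], 45]]'

```text
time_s: 9.07
eef_pos: [0.5124, -0.0328, 0.0462]
orientation: [0.0, 0.174, 0.985, -0.0]
ft_force: [0.4, -1.8, -1.3]
grip_width: 0.572
```

Call:
arm_command --deltas '[[[0, 0, 0], [0, 0, -0.001], 45], [[0, 0, 0], [0, 0, -0.002], 45], [[0, 0, 0], [0, 0, -0.002], 45]]'

```text
time_s: 9.45
eef_pos: [0.5125, -0.033, 0.0443]
orientation: [0.0, 0.174, 0.985, -0.0]
ft_force: [0.3, -4.1, 0.2]
grip_width: 0.574
```

Call:
arm_command --deltas '[[[0, 0, 0], [0, 0, -0.001], 45], [[0, 0, 0], [0, 0, -0.002], 45], [[0, 0, 0], [0, 0, -0.002], 45]]'

```text
time_s: 9.82
eef_pos: [0.5125, -0.0333, 0.0424]
orientation: [0.0, 0.174, 0.985, -0.0]
ft_force: [1.0, -5.7, 1.5]
grip_width: 0.578
```

Call:
arm_command --deltas '[[[0, 0, 0], [0, -0.001, 0], 62], [[0, 0, 0], [0, -0.001, 0], 75], [[0, 0, 0], [0, -0.001, 0], 75], [[0, 0, 0], [0, -0.001, 0], 75], [[0, 0, 0], [0, -0.001, 0.03], 75], [[0, 0, 0], [0, -0.001, 0.05], 75], [[0, 0, 0], [0, -0.001, 0.06], 75]]'

```text
time_s: 10.7
eef_pos: [0.5128, -0.0333, 0.1033]
orientation: [0.001, 0.174, 0.985, 0.0]
ft_force: [-0.2, -0.9, -0.1]
grip_width: 0.747
```

```bash
python3 - <<'E'
from h import *
import pickle
s=bot.get_image('scene');save(s,'s7.png',(270,210,370,310),6);pickle.dump(s,open('s7.pkl','wb'))
o=bot.observe();print(o['time_s'],o['eef_pos'],o['ft_force'],o['grip_width'])
E
```

```text
10.75 [ 0.51314728 -0.03335295  0.10388181] [-0.68591206  0.12506245 -0.13899529] 0.7481157692622026
```

View pics/s7.png

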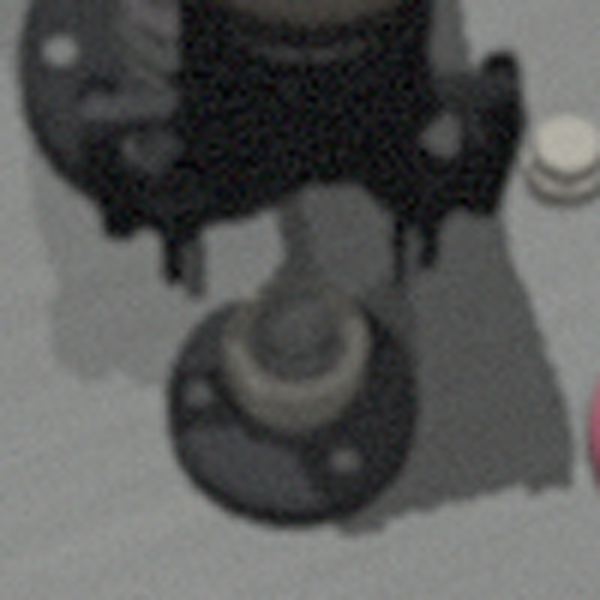

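Call:
arm_command --deltas '[[[0, 0, 0], [0, -0.0005, 0], 45], [[0, 0, 0], [0, -0.0005, 0], 45], [[0, 0, 0], [0, -0.0005, -0.02], 45], [[0, 0, 0], [0, -0.0005, -0.035], 45], [[0, 0, 0], [0, -0.0005, -0.04], 45], [[0, 0, 0], [0, -0.0005, -0.04], 45]]'

```text
time_s: 11.5
eef_pos: [0.512, -0.0341, 0.0619]
orientation: [-0.0, 0.174, 0.985, -0.0]
ft_force: [0.3, 0.4, 0.5]
grip_width: 0.449
```

Call:
arm_command --deltas '[[[0, 0, 0], [0, 0, -0.0015], 45], [[0, 0, 0], [0, 0, -0.003], 45], [[0, 0, 0], [0, 0, -0.003], 45]]'

```text
time_s: 11.88
eef_pos: [0.5125, -0.0339, 0.0595]
orientation: [0.0, 0.174, 0.985, 0.0]
ft_force: [-0.0, -0.1, 0.1]
grip_width: 0.448
```

Call:
arm_command --deltas '[[[0, 0, 0], [0, 0, -0.001], 45], [[0, 0, 0], [0, 0, -0.001], 45]]'

```text
time_s: 12.12
eef_pos: [0.5125, -0.0342, 0.0585]
orientation: [0.0, 0.174, 0.985, -0.0]
ft_force: [0.3, -1.9, 1.0]
grip_width: 0.448
```

Call:
arm_command --deltas '[[[0, 0, 0], [0, 0, -0.001], 45], [[0, 0, 0], [0, 0, -0.001], 45]]'

```text
time_s: 12.38
eef_pos: [0.5128, -0.0343, 0.0577]
orientation: [0.0, 0.174, 0.985, 0.0]
ft_force: [-0.8, -2.0, 6.7]
grip_width: 0.452
```

Call:
arm_command --deltas '[[[0, 0, 0], [0, 0, -0.0004], 45], [[0, 0, 0], [0, 0, -0.0004], 45]]'

```text
time_s: 12.62
eef_pos: [0.5129, -0.0343, 0.0576]
orientation: [0.001, 0.174, 0.985, 0.0]
ft_force: [-1.0, -1.4, 8.4]
grip_width: 0.452
```

Call:
arm_command --deltas '[[[0, 0, 0], [0, 0, -0.0004], 45], [[0, 0, 0], [0, 0, -0.0004], 45]]'

```text
time_s: 12.88
eef_pos: [0.513, -0.0344, 0.0575]
orientation: [0.001, 0.174, 0.985, 0.0]
ft_force: [-2.4, -1.4, 11.7]
grip_width: 0.45
```

Call:
arm_command --deltas '[[[0, 0, 0], [-0.0003, 0, -0.0003], 45], [[0, 0, 0], [-0.0003, 0, -0.0003], 45]]'

```text
time_s: 13.12
eef_pos: [0.513, -0.0344, 0.0574]
orientation: [0.001, 0.174, 0.985, 0.0]
ft_force: [-2.2, -1.9, 13.3]
grip_width: 0.451
```

Call:
arm_command --deltas '[[[0, 0, 0], [0, 0, -0.0002], 45], [[0, 0, 0], [0, 0, -0.0002], 45]]'

```text
time_s: 13.38
eef_pos: [0.5131, -0.0344, 0.0573]
orientation: [0.001, 0.174, 0.985, 0.0]
ft_force: [-1.8, -2.0, 14.8]
grip_width: 0.452
```

```bash
python3 - <<'E'
from h import *
o=bot.observe();print(o['time_s'],o['eef_pos'],o['ft_force'],o['torque'])
s=bot.get_image('scene');save(s,'s8.png',(270,210,370,310),6)
o=bot.observe();print(o['time_s'],o['eef_pos'],o['ft_force'],o['torque'])
E
```

```text
13.375 [ 0.51307425 -0.03441199  0.05731469] [-1.80736796 -2.04566562 14.77041873] [-0.393483    0.60604078 -0.00378667]
13.425 [ 0.5130657  -0.0344216   0.05730973] [-2.36857602 -1.70591396 15.35718432] [-0.32296975  0.6048148   0.06574689]
```

View pics/s8.png

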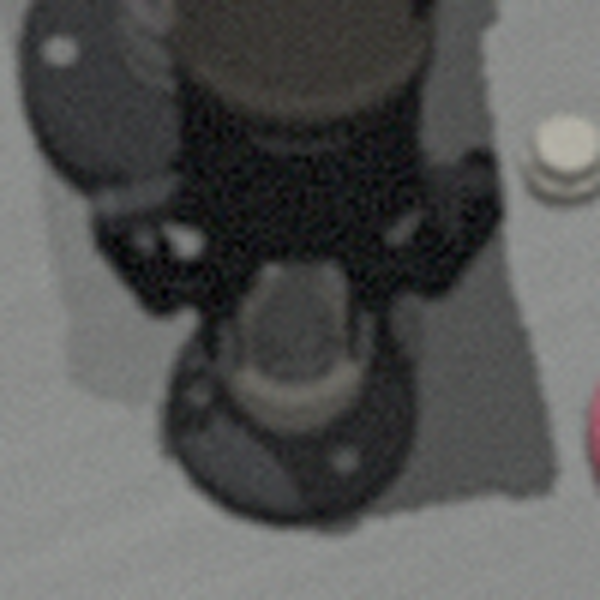

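Call:
arm_command --deltas '[[[0, 0, 0], [0, 0, 0], 45], [[0, 0, 0], [0, 0, 0.02], 45], [[0, 0, 0], [0, 0, 0.06], 45], [[0, 0, 0], [0, 0, 0.11], 45], [[0, 0, 0], [-0.04, 0, 0.14], 78], [[0, 0, 0], [-0.04, 0, 0.14], 78]]'

```text
time_s: 14.18
eef_pos: [0.471, -0.0338, 0.1977]
orientation: [0.001, 0.174, 0.985, 0.001]
ft_force: [-1.0, -0.1, -0.7]
grip_width: 0.779
```

```bash
python3 - <<'E'
from h import *
import pickle
s=bot.get_image('scene');save(s,'s9.png',(285,235,355,305),10);pickle.dump(s,open('s9.pkl','wb'))
o=bot.observe();print(o['time_s'],o['eef_pos'],o['ft_force'],o['grip_width'])
for x,y in((.5128,-.032),(.5117,-.0308)):
  for z in(.038,.050):
   for dz in(0,.02):
    a=np.linspace(0,2*np.pi,25)[:-1];P=np.c_[x+.025*np.cos(a),y+.025*np.sin(a),0*a+z+dz]
    q=(proj(s,P)-[285,235]+.5)*10; print(x,z,dz,q.min(0).round(),q.max(0).round(),q.mean(0).round())
E
```

```text
14.225 [ 0.47182085 -0.03351443  0.19674614] [-0.36735898  0.92613292 -0.46626995] 0.7810276795275766
0.5128 0.038 0 [223. 258.] [456. 462.] [339. 359.]
0.5128 0.038 0.02 [222. 211.] [459. 418.] [341. 313.]
0.5128 0.05 0 [223. 230.] [458. 436.] [340. 332.]
0.5128 0.05 0.02 [222. 182.] [461. 390.] [341. 285.]
0.5117 0.038 0 [226. 252.] [459. 456.] [342. 353.]
0.5117 0.038 0.02 [225. 205.] [462. 411.] [344. 307.]
0.5117 0.05 0 [226. 224.] [461. 429.] [343. 326.]
0.5117 0.05 0.02 [225. 176.] [464. 384.] [344. 279.]
```

View pics/s9.png

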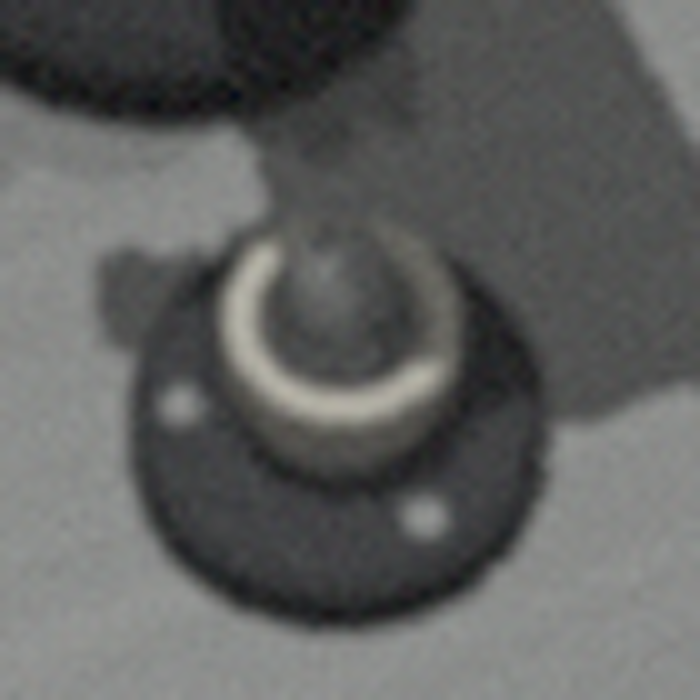

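Call:
arm_command --deltas '[[[0, 0, 0], [0.02, 0, 0], 78], [[0, 0, 0], [0.041, 0, 0], 78], [[0, 0, 0], [0.041, 0, -0.04], 78], [[0, 0, 0], [0.041, 0, -0.09], 78], [[0, 0, 0], [0.041, 0, -0.12], 78], [[0, 0, 0], [0.041, 0, -0.14], 78], [[0, 0, 0], [0.041, 0, -0.155], 78], [[0, 0, 0], [0.041, 0, -0.155], 78]]'

```text
time_s: 15.22
eef_pos: [0.5123, -0.034, 0.0395]
orientation: [-0.001, 0.174, 0.985, -0.0]
ft_force: [-0.4, 0.1, 0.1]
grip_width: 0.778
```

Call:
arm_command --deltas '[[[0, 0, 0], [0, 0, 0], 58], [[0, 0, 0], [0, 0, 0], 52], [[0, 0, 0], [0, 0, 0], 45], [[0, 0, 0], [0, 0, 0], 45], [[0, 0, 0], [0, 0, 0], 45]]' --newtons 35

```text
time_s: 15.85
eef_pos: [0.5136, -0.0339, 0.0416]
orientation: [0.001, 0.174, 0.985, 0.0]
ft_force: [-0.1, -0.1, 4.8]
grip_width: 0.568
```

Call:
arm_command --deltas '[[[0, 0, 0], [0, 0, 0.003], 45], [[0, 0, 0], [0, 0, 0.006], 45], [[0, 0, 0], [0, 0, 0.012], 45], [[0, 0, 0], [0, 0, 0.03], 45], [[0, 0, 0], [0, 0, 0.07], 45], [[0, 0, 0], [0, 0, 0.11], 45], [[0, 0, 0], [0, 0, 0.12], 45]]'

```text
time_s: 16.73
eef_pos: [0.5141, -0.0341, 0.1634]
orientation: [0.002, 0.174, 0.985, 0.001]
ft_force: [-0.3, 0.3, -1.7]
grip_width: 0.573
```

```bash
python3 - <<'E'
from h import *
s=bot.get_image('scene');save(s,'s10.png',(260,150,380,310),4.5)
o=bot.observe();print(o['time_s'],o['eef_pos'],o['ft_force'],o['grip_width'])
E
```

```text
16.775 [ 0.5139815  -0.03396916  0.1632714 ] [-0.43704679  0.36156714 -0.42877974] 0.573242914034185
```

View pics/s10.png

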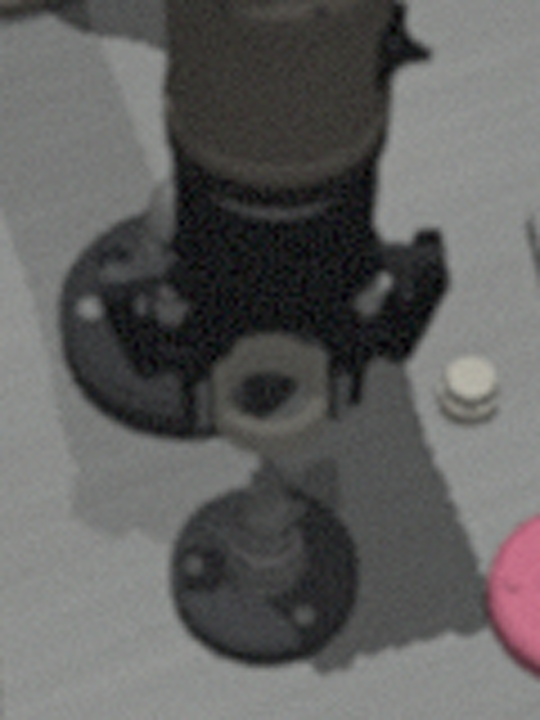

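```bash
python3 - <<'E'
from h import *
import pickle
S=pickle.load(open('scene.pkl','rb'));T=pickle.load(open('top.pkl','rb'))
def crop(im,b,k):
    g=cv2.GaussianBlur(im['frame'].mean(2).astype(np.float32),(0,0),.6)[b[1]:b[3],b[0]:b[2]]
    g=cv2.resize(g,None,fx=k,fy=k,interpolation=cv2.INTER_CUBIC);g=np.clip((g-np.percentile(g,1))/np.ptp(np.percentile(g,[1,99]))*255,0,255)
    return cv2.cvtColor(g.astype(np.uint8),cv2.COLOR_GRAY2BGR)
def ov(im,g,b,k,x,y,z,r,col):
    a=np.linspace(0,2*np.pi,60);q=(proj(im,np.c_[x+r*np.cos(a),y+r*np.sin(a),0*a+z])-[b[0],b[1]]+.5)*k
    cv2.polylines(g,[q.astype(np.int32)],True,col,1)
bs=(385,180,425,235);bt=(205,230,260,285);out=[]
a=crop(S,bs,10);b=crop(T,bt,10)
cv2.imwrite('pics/pegS.png',a);cv2.imwrite('pics/pegT.png',b)
E
```

```text
(no output)
```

View pics/pegS.png

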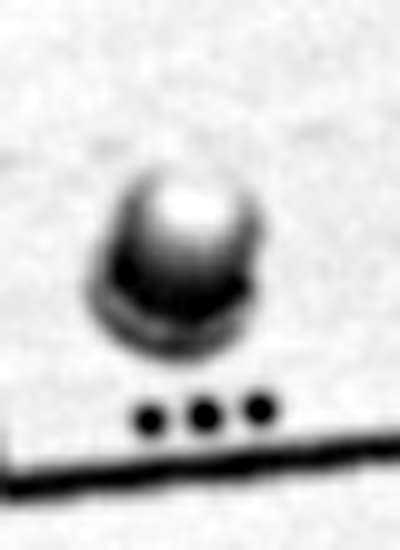

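View pics/pegT.png

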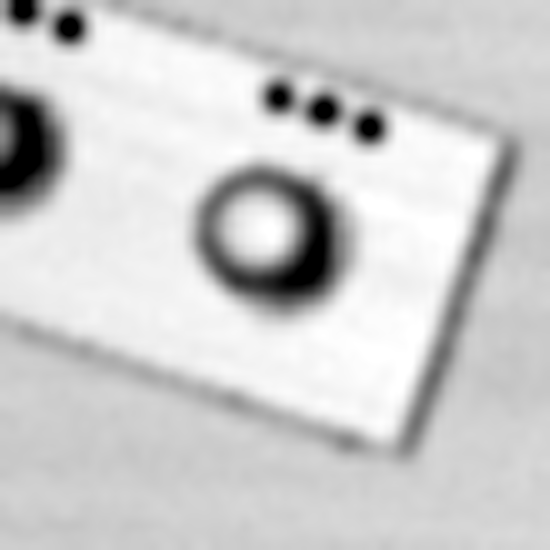

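```bash
python3 - <<'E'
from h import *
import pickle
S=pickle.load(open('scene.pkl','rb'));T=pickle.load(open('top.pkl','rb'))
print('T top',onz(T,[(205+25.85-.5,230+23.05-.5)],.053))
print('S top',onz(S,[(385+19.4-.5,180+20.2-.5)],.053))
u=np.array([.294,.956]);
for n,c in(('T',np.array([.46295,.21134])),('S',np.array([.46603,.21265]))):
  for d in(.031,.034):print(n,'stud-based',d,c-d*np.array([.956,-.294]))
exec(open('/dev/null').read())
def draw(im,f,b,k,x,y):
    g=cv2.imread(f)
    for z,r,col in((.023,.019,(0,0,255)),(.015,.019,(0,0,255)),(.045,.0165,(0,200,0)),(.053,.0125,(255,0,0))):
        a=np.linspace(0,2*np.pi,60);q=(proj(im,np.c_[x+r*np.cos(a),y+r*np.sin(a),0*a+z])-[b[0],b[1]]+.5)*k
        cv2.polylines(g,[q.astype(np.int32)],True,col,1)
    return g
a=draw(S,'pics/pegS.png',(385,180),10,.4345,.2215);b=draw(T,'pics/pegT.png',(205,230),10,.4315,.2195)
cv2.imwrite('pics/peg_ov.png',np.hstack([a[:550],b[:,150:]])) 
E
```

```text
T top [[0.42816922 0.2207043  0.053     ]]
S top [[0.43250464 0.22201427 0.053     ]]
T stud-based 0.031 [0.433314 0.220454]
T stud-based 0.034 [0.430446 0.221336]
S stud-based 0.031 [0.436394 0.221764]
S stud-based 0.034 [0.433526 0.222646]
```

View pics/peg_ov.png

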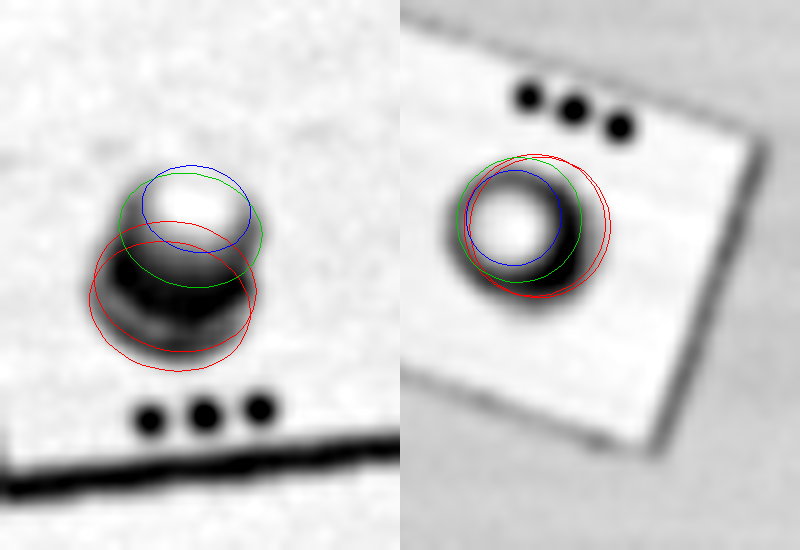

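Call:
arm_command --deltas '[[[0, 0, 0], [-0.01, 0.05, 0], 45], [[0, 0, 0], [-0.025, 0.1, 0], 45], [[0, 0, 0], [-0.045, 0.15, 0], 45], [[0, 0, 0], [-0.065, 0.2, 0], 45], [[0, 0, 0], [-0.081, 0.2545, -0.02], 45], [[0, 0, 0], [-0.081, 0.2545, -0.06], 45], [[0, 0, 0], [-0.081, 0.2545, -0.085], 45], [[0, 0, 0], [-0.081, 0.2545, -0.085], 45]]'

```text
time_s: 17.77
eef_pos: [0.4298, 0.2192, 0.0736]
orientation: [-0.002, 0.174, 0.985, -0.002]
ft_force: [-0.3, -0.8, -0.5]
grip_width: 0.575
```

```bash
python3 - <<'E'
from h import *
import pickle
s=bot.get_image('scene');pickle.dump(s,open('s11.pkl','wb'))
t=bot.get_image('top');save(t,'t11.png',(180,200,290,300),6)
o=bot.observe();print(o['time_s'],o['eef_pos'],o['ft_force'],o['grip_width'])
b=(375,150,435,235);k=7
g=cv2.convertScaleAbs(cv2.resize(s['frame'][b[1]:b[3],b[0]:b[2],::-1],None,fx=k,fy=k,interpolation=cv2.INTER_CUBIC),alpha=1.7)
cv2.imwrite('pics/s11.png',g)
z=o['eef_pos'][2]-.0007
for x,y,zz,r,col in((.4325,.2217,.023,.019,(0,0,255)),(.4325,.2217,z+.02,.025,(0,255,0)),(.4325,.2217,z,.025,(0,255,255)),(.4325,.2217,.053,.0125,(255,0,0))):
    a=np.linspace(0,2*np.pi,60);q=(proj(s,np.c_[x+r*np.cos(a),y+r*np.sin(a),0*a+zz])-[b[0],b[1]]+.5)*k
    cv2.polylines(g,[q.astype(np.int32)],True,col,1)
cv2.imwrite('pics/s11o.png',np.hstack([cv2.imread('pics/s11.png')[:590],g[:590]])[:, :800] if False else np.hstack([cv2.imread('pics/s11.png')[:595,20:410],g[:595,20:410]]))
E
```

```text
17.875 [0.4318514  0.22008573 0.07586546] [-0.59387866  0.07763183 -0.59053805] 0.571154294913159
```

View pics/s11o.png

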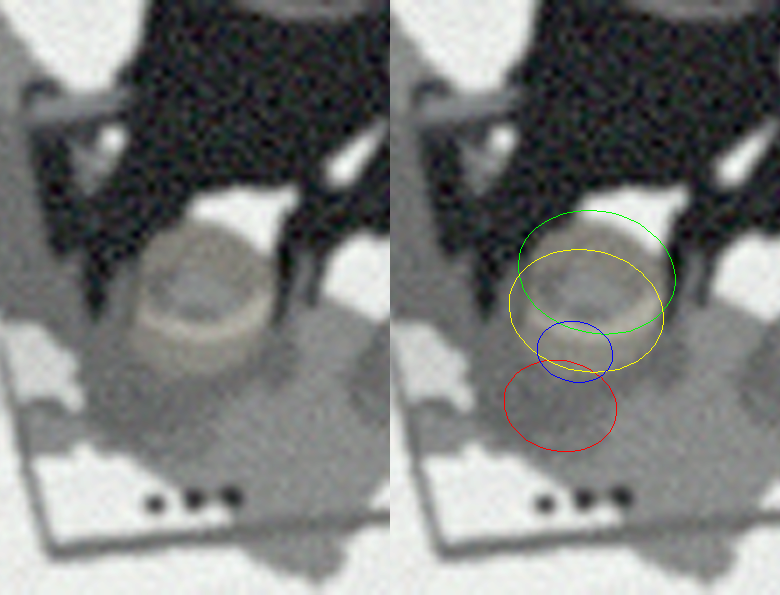

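View pics/t11.png

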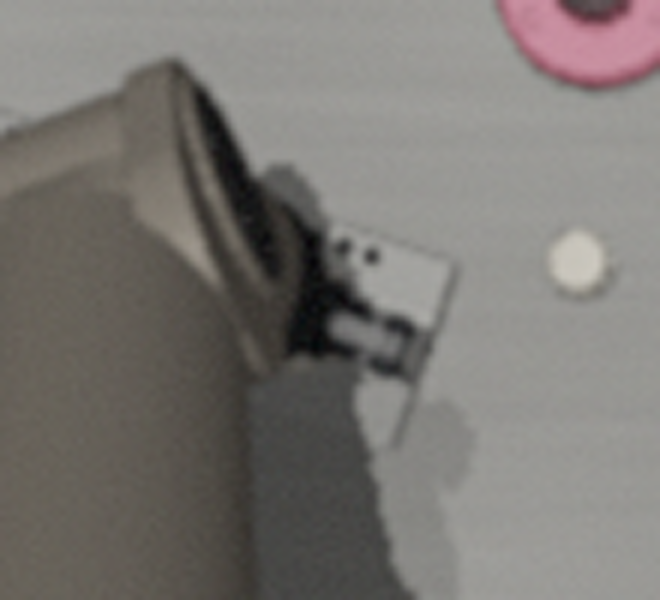

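Call:
arm_command --deltas '[[[0, 0, 0], [0, 0, -0.01], 45], [[0, 0, 0], [0, 0, -0.013], 45], [[0, 0, 0], [0, 0, -0.013], 45], [[0, 0, 0], [0, 0, -0.013], 45]]'

```text
time_s: 18.38
eef_pos: [0.4322, 0.2206, 0.0633]
orientation: [0.0, 0.174, 0.985, 0.0]
ft_force: [0.2, 0.1, -1.3]
grip_width: 0.578
```

```bash
python3 - <<'E'
from h import *
import pickle
s=bot.get_image('scene');pickle.dump(s,open('s12.pkl','wb'))
o=bot.observe();print(o['time_s'],o['eef_pos'],o['ft_force'],o['grip_width'])
b=(375,160,435,235);k=8
g=cv2.convertScaleAbs(cv2.resize(s['frame'][b[1]:b[3],b[0]:b[2],::-1],None,fx=k,fy=k,interpolation=cv2.INTER_CUBIC),alpha=2.2)
g0=g.copy()
z=o['eef_pos'][2]-.0007
for x,y,zz,r,col in((.4325,.2217,.023,.019,(0,0,255)),(.4325,.2217,z+.02,.025,(0,255,0)),(.4325,.2217,z,.025,(0,255,255)),(.4325,.2217,z+.02,.018,(0,255,0)),(.4325,.2217,.053,.0125,(255,0,0))):
    a=np.linspace(0,2*np.pi,60);q=(proj(s,np.c_[x+r*np.cos(a),y+r*np.sin(a),0*a+zz])-[b[0],b[1]]+.5)*k
    cv2.polylines(g,[q.astype(np.int32)],True,col,1)
cv2.imwrite('pics/s12.png',np.hstack([g0[:,60:450],g[:,60:450]]))
E
```

```text
18.425 [0.43218124 0.22061336 0.06324605] [ 0.84796114 -0.55978492 -0.29495998] 0.5718882429205348
```

View pics/s12.png

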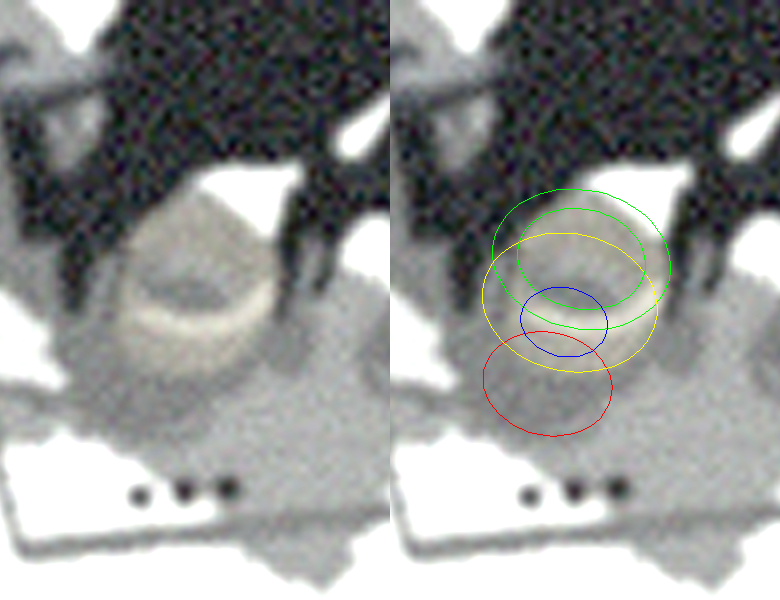

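Call:
arm_command --deltas '[[[0, 0, 0], [0, 0, -0.005], 45], [[0, 0, 0], [0, 0, -0.01], 45], [[0, 0, 0], [0, 0, -0.015], 45], [[0, 0, 0], [0, 0, -0.015], 45]]'

```text
time_s: 18.92
eef_pos: [0.4317, 0.2203, 0.0475]
orientation: [-0.0, 0.174, 0.985, -0.0]
ft_force: [0.2, -0.3, -0.2]
grip_width: 0.574
```

Call:
arm_command --deltas '[[[0, 0, 0], [0, 0, -0.002], 45], [[0, 0, 0], [0, 0, -0.004], 45], [[0, 0, 0], [0, 0, -0.004], 45]]'

```text
time_s: 19.3
eef_pos: [0.4319, 0.2205, 0.0439]
orientation: [-0.0, 0.174, 0.985, -0.0]
ft_force: [0.1, 0.4, -0.8]
grip_width: 0.573
```

Call:
arm_command --deltas '[[[0, 0, 0], [0, 0, -0.003], 45], [[0, 0, 0], [0, 0, -0.006], 45], [[0, 0, 0], [0, 0, -0.006], 45]]'

```text
time_s: 19.68
eef_pos: [0.4318, 0.2204, 0.0377]
orientation: [-0.0, 0.174, 0.985, -0.0]
ft_force: [-0.9, 0.2, -0.5]
grip_width: 0.571
```

Call:
arm_command --deltas '[[[0, 0, 0], [0, 0, -0.003], 45], [[0, 0, 0], [0, 0, -0.006], 45], [[0, 0, 0], [0, 0, -0.006], 45]]'

```text
time_s: 20.05
eef_pos: [0.4318, 0.2204, 0.0317]
orientation: [-0.0, 0.174, 0.985, -0.0]
ft_force: [-0.1, -0.0, 0.4]
grip_width: 0.574
```

Call:
arm_command --deltas '[[[0, 0, 0], [0, 0, -0.002], 45], [[0, 0, 0], [0, 0, -0.004], 45], [[0, 0, 0], [0, 0, -0.004], 45]]'

```text
time_s: 20.42
eef_pos: [0.4319, 0.2205, 0.0278]
orientation: [-0.0, 0.174, 0.985, -0.0]
ft_force: [-0.4, 1.2, -0.2]
grip_width: 0.576
```

Call:
arm_command --deltas '[[[0, 0, 0], [0, 0, -0.001], 45], [[0, 0, 0], [0, 0, -0.002], 45], [[0, 0, 0], [0, 0, -0.002], 45]]'

```text
time_s: 20.8
eef_pos: [0.4321, 0.2206, 0.0261]
orientation: [0.0, 0.174, 0.985, 0.0]
ft_force: [-0.4, -0.9, 0.3]
grip_width: 0.576
```

Call:
arm_command --deltas '[[[0, 0, 0], [0, 0, -0.001], 45], [[0, 0, 0], [0, 0, -0.001], 45]]'

```text
time_s: 21.05
eef_pos: [0.4321, 0.2206, 0.0257]
orientation: [-0.0, 0.174, 0.985, 0.0]
ft_force: [-3.0, -2.0, 11.7]
grip_width: 0.57
```

Contact with the shoulder at TCP 25.7 mm, which agrees with the ring's lower edge about 2.5 mm below the TCP. Releasing now.

Call:
arm_command --deltas '[[[0, 0, 0], [0, 0, 0.0005], 58], [[0, 0, 0], [0, 0, 0.001], 66], [[0, 0, 0], [0, 0, 0.001], 72], [[0, 0, 0], [0, 0, 0.001], 72], [[0, 0, 0], [0, 0, 0.02], 72], [[0, 0, 0], [0, 0, 0.06], 72], [[0, 0, 0], [0, 0, 0.11], 72], [[0, 0, 0], [0, 0, 0.15], 72]]'

```text
time_s: 22.05
eef_pos: [0.4322, 0.2205, 0.1767]
orientation: [0.0, 0.174, 0.985, 0.0]
ft_force: [0.2, 0.6, -0.3]
grip_width: 0.724
```

Call:
arm_command --deltas '[[[0, 0, 0], [0.02, 0.05, 0.02], 72], [[0, 0, 0], [0.04, 0.1, 0.05], 72], [[0, 0, 0], [0.05, 0.15, 0.07], 72], [[0, 0, 0], [0.05, 0.2, 0.07], 72], [[0, 0, 0], [0.05, 0.2, 0.07], 72]]'

```text
time_s: 22.68
eef_pos: [0.4799, 0.4256, 0.2441]
orientation: [-0.001, 0.171, 0.985, 0.001]
ft_force: [-0.9, -0.6, -1.1]
grip_width: 0.722
```

```bash
python3 - <<'E'
from h import *
s=bot.get_image('scene');t=bot.get_image('top');save(s,'s13f.png');save(t,'t13f.png')
o=bot.observe();print(o['time_s'],o['eef_pos'],o['ft_force'])
b=(375,160,435,235);k=8
g=cv2.convertScaleAbs(cv2.resize(s['frame'][b[1]:b[3],b[0]:b[2],::-1],None,fx=k,fy=k,interpolation=cv2.INTER_CUBIC),alpha=1.4)
g0=g.copy()
for x,y,zz,r,col in((.4325,.2217,.023,.025,(0,0,255)),(.4325,.2217,.043,.025,(0,255,0))):
    a=np.linspace(0,2*np.pi,60);q=(proj(s,np.c_[x+r*np.cos(a),y+r*np.sin(a),0*a+zz])-[b[0],b[1]]+.5)*k
    cv2.polylines(g,[q.astype(np.int32)],True,col,1)
cv2.imwrite('pics/s13.png',np.hstack([g0[:,60:450],g[:,60:450]]))
E
```

```text
22.775 [0.48162775 0.42033843 0.24416397] [-0.2975256  -0.8796785  -0.41733356]
```

View pics/s13.png

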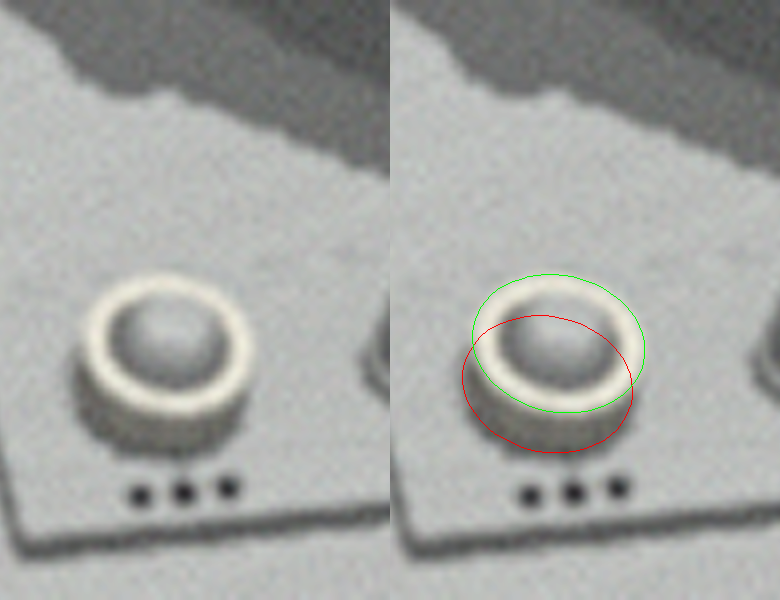

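View pics/s13f.png

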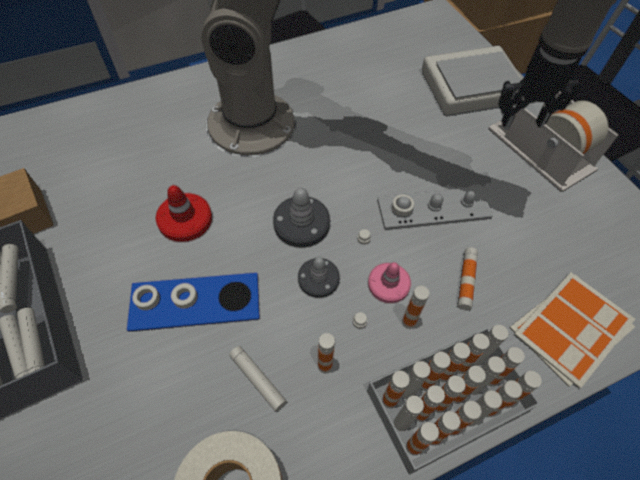

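View pics/t13f.png

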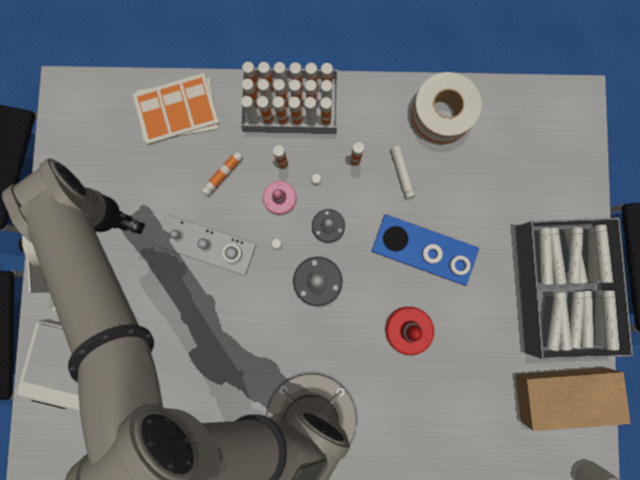

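The enlarged scene crop shows the ring flat on the three-stud peg (scene about (403,205)), and its rims match the drawn circles at 23 and 43 mm height. In both full pictures the other two rings, the tubes and the caps are in their original places, and the arm is clear.

```bash
python3 -c "
from bench import bot
print(bot.observe()['ft_force'],bot.finish_job())"
```

```text
the job is handed in; nothing more can be done
[-0.2975256  -0.8796785  -0.41733356] None
```

I took the ring from the black disc and slid it down the smaller grey gauge. I pressed it home evenly on its rim with open fingertips, reaching 14.8 to 15.4 N and no more than that in any reading. Its lower edge stopped at about 38 mm, in the lower band, so the bore is 36 mm. I then pulled it off and put it over the three-stud peg, and handed the job in at about 23 s.

- **Last checks:** the ring lies level on the peg's shoulder, with its rims matching the drawn circles at 23 and 43 mm. The other two rings, the tubes and the caps are where they were, and the gripper is clear.
- **Disagreements:** the two cameras differed by 2 to 4 mm in x, so I averaged them. On the way down the ring rubbed sideways with about 6 N. During the press there was about 2 to 3 N sideways. When the ring met the shoulder the force was about 12 N. The picture after the press showed the ring square.

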